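Unstack the frame members onto their finishing rests

ROBOT

A 7-joint arm with a two-finger parallel gripper is mounted at the origin on the work surface. World frame = base frame: x ahead of the robot, y to its left, z up, the work surface at z = 0. Lengths are in m, angles in rad, forces in N, time in s.
With the tool pointing down it reaches from about 0.425 to 1.025 m from the base axis. Payload 3.6 kg.
Tool frame: the origin (TCP) lies midway between the tips of the shut fingers; the grasp point (between the pads) lies behind it (r.hold_point_z is the z of the grasp point in the tool frame, in m); z points along the fingers, y is the line along which they close (so a half turn about z gives the same grasp; the last joint's range is limited). The gripper opens to 85 mm and grips with 20 to 120 N. Pads are 22 mm wide; open, the fingers measure 114 mm over their backs; the gripper's body (76 mm by 85 mm) begins 54 mm behind the grasp point. The pads swing forward as they close: fully open they stand 13 mm farther back than shut.
Start: joints at [-1.21, 0.591, 0.048, 1.609, -0.033, 0.943, -0.034], TCP at [0.318, 0.651, 0.231] pointing down, gripper open.
Joint ranges: [-2.69, 2.69], [-0.47, 2.24], [-1.27, 1.36], [0.19, 2.51], [-1.53, 4.68], [0.08, 2.07], [-3.09, 3.09]. Speed limits (rad/s): [2.57, 2.57, 3.14, 3.14, 3.14, 3.14, 3.14].

INTERFACE

Orientations are given as a unit quaternion [x, y, z, w].
In Python, from workcell import r gives the robot as it stands. The module is installed in compiled form; this text tells all that it offers.
- The arm moves only by the shell command python3 -m jog 'ROWS'. ROWS is JSON, a list of rows, each an object of numbers: "claw": the opening, from -1 (shut) to 1 (fully open); "dx", "dy", "dz": the shift along the tool's x, y, z in units of 0.04 m (1.0 is 0.04 m); "yaw": the turn about the tool's z in units of pi/4 rad (1.0 is pi/4 rad). In form: [{"claw": .., "dx": .., "dy": .., "dz": .., "yaw": ..}, ...]. A call has 1 to 12 rows; each row shifts and turns the commanded pose from where the row before left it, along the tool's axes as they then stand; what a row does not reach is not made up. A row lasts 1/12 s, in which the tool goes at most 41.7 mm and 7.16 degrees, less where a joint would pass 70% of its speed; a pose out of reach is approached as far as the arm can. A call with a number of a shift or a turn outside -1 to 1 is refused whole. A call with a gripper value outside its range is refused whole. The fingers move at their own pace and stop on an object; the grip force is fixed at half the most. Time passes only in rows, so rows that do not move let the fingers close. It gives the time, the measured TCP pose, the force, the opening and the grip force at its end, in the units of the state.
- r.get_state(): the state, without advancing time (a new reading comes with each control period).
- r.grab_frame(name): name is "side" or "top" or "wrist"; returns the picture (400x640x3 uint8, red, green, blue); there is no depth.
- r.camera_params(name): a dict with "K" (3x3 intrinsics, pixels), "cam_to_world" (4x4, takes a point from camera to world coordinates). Camera axes: x right, y down, z forward; pixel columns grow to the right and rows downward; lengths in m; the calibration is good to about 2 mm. A picture is of the moment at which its call begins: read the wrist's pose just before it. camera_params takes no time and is no camera call; for the wrist camera it gives the pose at the moment of the call.
- r.close_job(): hands the job in; it is judged then, once.
The state is a dict: "time_s": time; "joints": joint angles; "dq": joint speeds; "tau": joint torques, N m; "eef_pos": TCP position; "tcp_rot": TCP orientation; "force": force on the tool from outside, world axes, zero at the start; "torque": the same for the moment, N m; "opening": opening from 0.0 (shut) to 1.0 (fully open); "grasp_force": force on a finger pad.
Only numpy, scipy, OpenCV 4.12 (cv2) and the standard library are available. Lean on these libraries where they do the work, as an engineer would, in place of code of your own. Each camera call takes 0.05 s, during which the arm holds its last target. There are 200 camera calls.

TASK

Take apart the stack of four pine frame members and lay each one on the finishing rest whose ends are painted the same colour, lying flat, centred on the rest and lengthwise along it. Work from the top: lay both upper rails on their rests first, without shifting the two stiles beneath, then move the stiles. Leave the drinking tumbler standing where it is.

Things in the scene. Friction and masses are not known exactly. Their poses are not given: they have to be found in the camera images.
- rail_red: loose pine bar 160 long, 38 wide, 34 mm high, both ends painted red for 25 mm, about 0.1 kg; side by side with the other rail it forms the stack's upper layer, across the two stiles, underside 40 mm above the bench; about 60 mm clear between the pair. Origin: centre of its underside; x along its length, y across, z up; same end for end.
- rail_blue: loose pine bar 160 long, 38 wide, 34 mm high, both ends painted blue for 25 mm, about 0.1 kg; side by side with the other rail it forms the stack's upper layer, across the two stiles, underside 40 mm above the bench; about 60 mm clear between the pair. Origin: centre of its underside; x along its length, y across, z up; same end for end.
- stile_green: loose pine bar 190 long, 38 wide, 34 mm high, both ends painted green for 25 mm, about 0.1 kg; side by side with the other stile it forms the stack's lower layer, under the rails, on a 6 mm cork mat; its ends show beyond the rails; about 60 mm clear between the pair. Origin: centre of its underside; x along its length, y across, z up; same end for end.
- stile_yellow: loose pine bar 190 long, 38 wide, 34 mm high, both ends painted yellow for 25 mm, about 0.1 kg; side by side with the other stile it forms the stack's lower layer, under the rails, on a 6 mm cork mat; its ends show beyond the rails; about 60 mm clear between the pair. Origin: centre of its underside; x along its length, y across, z up; same end for end.
- rest_red: fixed flat plywood board 200 long, 70 wide, 12 mm thick, no rim, both ends painted red for 30 mm, on the bench left or right of the stack, lying roughly crosswise to the robot's forward direction. Origin: centre of its underside (top face 12 mm higher); x along its length, y across, z up.
- rest_blue: fixed flat plywood board 200 long, 70 wide, 12 mm thick, no rim, both ends painted blue for 30 mm, on the bench left or right of the stack, lying roughly crosswise to the robot's forward direction. Origin: centre of its underside (top face 12 mm higher); x along its length, y across, z up.
- rest_green: fixed flat plywood board 200 long, 70 wide, 12 mm thick, no rim, both ends painted green for 30 mm, on the bench left or right of the stack, lying roughly crosswise to the robot's forward direction. Origin: centre of its underside (top face 12 mm higher); x along its length, y across, z up.
- rest_yellow: fixed flat plywood board 200 long, 70 wide, 12 mm thick, no rim, both ends painted yellow for 30 mm, on the bench left or right of the stack, lying roughly crosswise to the robot's forward direction. Origin: centre of its underside (top face 12 mm higher); x along its length, y across, z up.
- tumbler: loose bystander: cream insulated drinking tumbler with a straw, 80 mm across, 154 mm high (190 mm with its straw), 0.45 kg, standing upright beyond the stack, to one side. The origin is the centre of its underside, z up. To be left standing where it is.

How it is judged:
By the outcome, as a careful person would: the job done as asked, in the order asked, and still so for the second after the job is handed in, with the robot touching nothing.
It also fails if it takes over 104 s, if anything falls off the work surface, if the arm or the gripper's body presses on something with over 40 N, if the wrist force passes 120 N, or if a joint passes its speed limit or range.

## Working session

There is one attempt and no reset: what is moved stays moved. The work goes in short steps, Python scripts to look and compute and a shell command to move; the robot and the scene stay as the last step left them, time stands still between calls to the robot, and variables do not carry over. Pictures are saved under pics/ and viewed, at most 14 in all, crops included, and the job is handed in when it is done.

```bash
mkdir -p pics
python3 - <<'E'
from workcell import r
import cv2
print(r.get_state(), r.hold_point_z)
for n in ("top","side"):
    cv2.imwrite(f"pics/{n}0.png", r.grab_frame(n)[:,:,::-1]); print(n,r.camera_params(n))
E
```

```text
{'time_s': 0.0, 'joints': array([-1.20948898,  0.59209765,  0.0483045 ,  1.60981035, -0.03330806,
        0.94269605, -0.03369027]), 'dq': array([-0.00051034,  0.00083014,  0.0005642 , -0.00264677, -0.0003824 ,
       -0.00036707,  0.00052503]), 'tau': array([ 4.72391021e-04, -5.48676038e+01,  1.54645499e+00, -1.98120600e+01,
        9.33221017e-03,  8.67680123e-03, -6.37853759e-06]), 'eef_pos': array([0.31812031, 0.65057063, 0.23016102]), 'tcp_rot': array([ 2.25408729e-01,  9.74263664e-01, -1.08673591e-03, -1.89920260e-04]), 'force': array([-0.30021384, -0.25686349,  0.40664595]), 'torque': array([0.03495149, 0.01008879, 0.03102431]), 'grasp_force': 0.0, 'opening': 1.0065058104231674} -0.0187
top {'K': array([[389.00988743,   0.        , 318.07744745],
       [  0.        , 389.00988743, 198.5060626 ],
       [  0.        ,   0.        ,   1.        ]]), 'cam_to_world': array([[-0.0070982 , -0.99127677,  0.13160541,  0.48493877],
       [-0.99996065,  0.00773659,  0.00434012, -0.01379407],
       [-0.00532044, -0.13156942, -0.99129268,  0.87055337],
       [ 0.        ,  0.        ,  0.        ,  1.        ]])}
side {'K': array([[405.00750626,   0.        , 323.0042264 ],
       [  0.        , 405.00750626, 205.78173189],
       [  0.        ,   0.        ,   1.        ]]), 'cam_to_world': array([[ 0.90331519, -0.31662634,  0.28942949,  0.26271315],
       [-0.42853242, -0.63531574,  0.64244368, -0.73414553],
       [-0.01953548, -0.70435905, -0.70957501,  0.89496076],
       [ 0.        ,  0.        ,  0.        ,  1.        ]])}
```

View pics/top0.png

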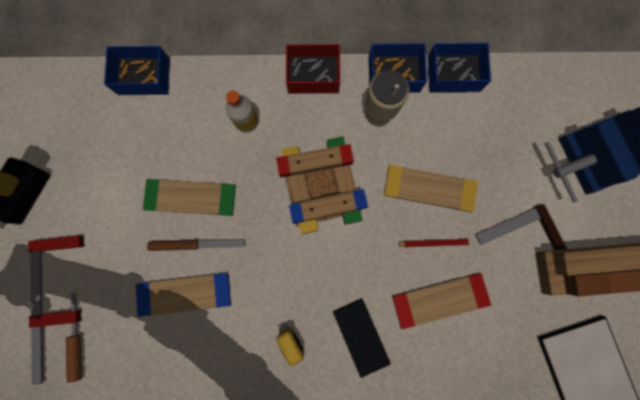

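View pics/side0.png

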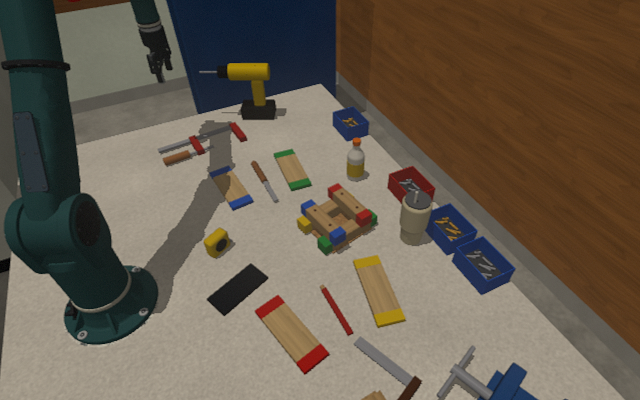

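The top view shows the stack at about (322,182). The rests are at green (190,197), blue (183,294), yellow (431,188) and red (441,300), with the tumbler near (385,100). The red rail is on the far side of the stack, the blue rail is near, and the stiles lie along x.

```bash
cat > h.py <<'E'
from workcell import r
import cv2, numpy as np
def px2w(name_or_P, uv, z):
    P=r.camera_params(name_or_P) if isinstance(name_or_P,str) else name_or_P
    T=P["cam_to_world"]; uv=np.atleast_2d(np.asarray(uv,float))
    d=np.c_[uv,np.ones(len(uv))]@np.linalg.inv(P["K"]).T@T[:3,:3].T
    s=(z-T[2,3])/d[:,2]
    return T[:3,3]+d*s[:,None]
def blobs(img, amin=40):
    hsv=cv2.cvtColor(img,cv2.COLOR_RGB2HSV); out=[]
    for c,(a,b,smin) in dict(red=(172,5,140),yellow=(21,32,165),green=(50,85,90),blue=(105,125,90)).items():
        H,S,V=[hsv[...,i] for i in range(3)]
        h=((H>=a)&(H<=b)) if a<b else ((H>=a)|(H<=b))
        m=(h&(S>smin)&(V>40)).astype(np.uint8)
        n,l,st,ce=cv2.connectedComponentsWithStats(m)
        for i in range(1,n):
            if st[i,4]>=amin: out.append((c,ce[i].round(1),st[i,4],st[i,:4], (l==i)))
    return out
def tool():
    from scipy.spatial.transform import Rotation as R
    s=r.get_state(); m=R.from_quat(s["tcp_rot"]).as_matrix()
    return s["eef_pos"],m,np.degrees(np.arctan2(m[1,1],m[0,1]))
E
python3 - <<'E'
from h import *
img=cv2.imread("pics/top0.png")[:,:,::-1].copy()
for c,ce,a,bb,m in blobs(img): 
    print(c,ce,a,bb, [px2w("top",ce,z)[0,:2].round(3) for z in(.012,.04,.074)])
E
```

```text
red [312.5  67.6] 1372 [286  44  54  49] [array([0.907, 0.001]), array([0.893, 0.   ]), array([ 0.876, -0.   ])]
red [346.1 154.5] 209 [340 145  13  20] [array([ 0.699, -0.074]), array([ 0.692, -0.072]), array([ 0.683, -0.07 ])]
red [283.1 165.9] 208 [277 157  14  19] [array([0.674, 0.068]), array([0.667, 0.066]), array([0.66 , 0.062])]
red [ 53.7 243.5] 565 [ 28 236  52  16] [array([0.504, 0.572]), array([0.503, 0.553]), array([0.502, 0.53 ])]
red [436.2 242.4] 338 [405 239  63   8] [array([ 0.5  , -0.268]), array([ 0.499, -0.26 ]), array([ 0.499, -0.25 ])]
red [479.3 290.3] 429 [469 274  22  34] [array([ 0.397, -0.356]), array([ 0.4  , -0.345]), array([ 0.403, -0.331])]
red [403.3 310.5] 459 [393 293  21  36] [array([ 0.356, -0.191]), array([ 0.36 , -0.185]), array([ 0.365, -0.178])]
red [ 53.4 318.5] 541 [ 30 311  48  16] [array([0.344, 0.56 ]), array([0.348, 0.541]), array([0.354, 0.518])]
yellow [247.  124.6] 94 [237 119  20  11] [array([0.771, 0.151]), array([0.761, 0.146]), array([0.75 , 0.139])]
yellow [290.4 150.7] 75 [283 147  15   7] [array([0.709, 0.052]), array([0.701, 0
[... 1516 characters left out ...]
0.692, -0.639])]
blue [573.9 144.1] 176 [566 132  16  25] [array([ 0.718, -0.589]), array([ 0.711, -0.57 ]), array([ 0.702, -0.548])]
blue [591.7 179.3] 194 [583 167  24  25] [array([ 0.637, -0.621]), array([ 0.632, -0.601]), array([ 0.626, -0.577])]
blue [359.9 198.9] 201 [353 190  14  20] [array([ 0.597, -0.103]), array([ 0.594, -0.1  ]), array([ 0.589, -0.097])]
blue [296.  212.5] 203 [290 203  13  20] [array([0.568, 0.039]), array([0.565, 0.037]), array([0.562, 0.035])]
blue [221.8 289.5] 452 [214 273  16  34] [array([0.402, 0.2  ]), array([0.405, 0.193]), array([0.408, 0.184])]
blue [142.8 299. ] 424 [136 282  15  34] [array([0.383, 0.37 ]), array([0.386, 0.357]), array([0.39 , 0.342])]
```

```bash
cat >> h.py <<'E'
def to(x,y,z,ang=None):
    "print shift (tool axes, units) to world point, and yaw units (turn last)"
    p,m,a=tool(); u=m.T@(np.array([x,y,z])-p)/0.04
    print("at",p.round(4),"yang",a.round(2),"shift",u.round(2), "t",round(r.get_state()["time_s"],2),"joints",r.get_state()["joints"].round(2)[[0,6]])
    if ang is not None:
        d=(ang-a+90)%180-90; print("yaw units",round(-d/45,3))
E
python3 -m jog '[{"claw":1,"yaw":0.15},{"claw":1,"yaw":0.15},{"claw":1,"yaw":0.15},{"claw":1,"yaw":0.15},{"claw":1,"yaw":0.15},{"claw":1,"yaw":0.15},{"claw":1,"yaw":0.15},{"claw":1,"yaw":0.13}]'
python3 -c "
from h import *
to(.62,-.02,.23,11.5)"
```

```text
at [0.3181 0.6506 0.2302] yang 63.94 shift [-14.14 -11.75   0.03] t 0.1 joints [-1.21 -0.03]
yaw units 1.165validation failed for argument at $[0]...
```

```bash
python3 -m jog '[{"claw":1,"dx":-0.8,"dy":-0.6,"dz":0,"yaw":0},{"claw":1,"dx":-0.8,"dy":-0.6,"dz":0,"yaw":0},{"claw":1,"dx":-0.8,"dy":-0.6,"dz":0,"yaw":0},{"claw":1,"dx":-0.8,"dy":-0.6,"dz":0,"yaw":0},{"claw":1,"dx":-0.8,"dy":-0.6,"dz":0,"yaw":0},{"claw":1,"dx":-0.8,"dy":-0.6,"dz":0,"yaw":0},{"claw":1,"dx":-0.8,"dy":-0.6,"dz":0,"yaw":0},{"claw":1,"dx":-0.8,"dy":-0.6,"dz":0,"yaw":0}]'
python3 -c "
from h import *
to(.62,-.02,.23,11.5)"
```

```text
time_s: 0.77
eef_pos: [0.4644, 0.3643, 0.231]
tcp_rot: [0.225, 0.974, -0.0, -0.0]
force: [1.5, 0.1, 0.4]
opening: 1.001
grasp_force: 0.0
at [0.4644 0.3643 0.231 ] yang 63.95 shift [-7.71 -6.92  0.03] t 0.77 joints [-0.79  0.41]
yaw units 1.166
```

```bash
python3 -m jog '[{"claw":1,"dx":-0.8,"dy":-0.7,"dz":0,"yaw":0},{"claw":1,"dx":-0.8,"dy":-0.7,"dz":0,"yaw":0},{"claw":1,"dx":-0.8,"dy":-0.7,"dz":0,"yaw":0},{"claw":1,"dx":-0.8,"dy":-0.7,"dz":0,"yaw":0},{"claw":1,"dx":-0.8,"dy":-0.7,"dz":0,"yaw":0},{"claw":1,"dx":-0.8,"dy":-0.7,"dz":0,"yaw":0},{"claw":1,"dx":-0.8,"dy":-0.7,"dz":0,"yaw":0},{"claw":1,"dx":-0.8,"dy":-0.7,"dz":0,"yaw":0},{"claw":1,"dx":-0.8,"dy":-0.7,"dz":0,"yaw":0},{"claw":1,"dx":-0.5,"dy":-0.6,"dz":0,"yaw":0}]' >/dev/null
python3 -m jog '[{"claw":1,"dx":0,"dy":0,"dz":0,"yaw":0.15},{"claw":1,"dx":0,"dy":0,"dz":0,"yaw":0.15},{"claw":1,"dx":0,"dy":0,"dz":0,"yaw":0.15},{"claw":1,"dx":0,"dy":0,"dz":0,"yaw":0.15},{"claw":1,"dx":0,"dy":0,"dz":0,"yaw":0.15},{"claw":1,"dx":0,"dy":0,"dz":0,"yaw":0.15},{"claw":1,"dx":0,"dy":0,"dz":0,"yaw":0.15},{"claw":1,"dx":0,"dy":0,"dz":0,"yaw":0.12},{"claw":1,"dx":0,"dy":0,"dz":0,"yaw":0},{"claw":1,"dx":0,"dy":0,"dz":0,"yaw":0}]'
python3 - <<'E'
from h import *
to(.62,-.02,.23,11.5)
P=r.camera_params("wrist"); img=r.grab_frame("wrist"); cv2.imwrite("pics/w0.png",img[:,:,::-1])
import pickle; pickle.dump(P,open("pics/w0.pkl","wb")); print(P["cam_to_world"].round(3))
E
```

```text
time_s: 2.43
eef_pos: [0.6163, -0.0095, 0.2309]
tcp_rot: [0.633, 0.774, -0.0, -0.0]
force: [0.1, 0.3, -0.1]
opening: 0.999
grasp_force: 0.0
at [ 0.6163 -0.0095  0.2309] yang 11.46 shift [-0.28  0.04  0.02] t 2.43 joints [-0.32  0.36]
yaw units -0.001
[[ 0.98   0.192  0.057  0.602]
 [ 0.2   -0.937 -0.285  0.063]
 [-0.001  0.291 -0.957  0.374]
 [ 0.     0.     0.     1.   ]]
```

View pics/w0.png

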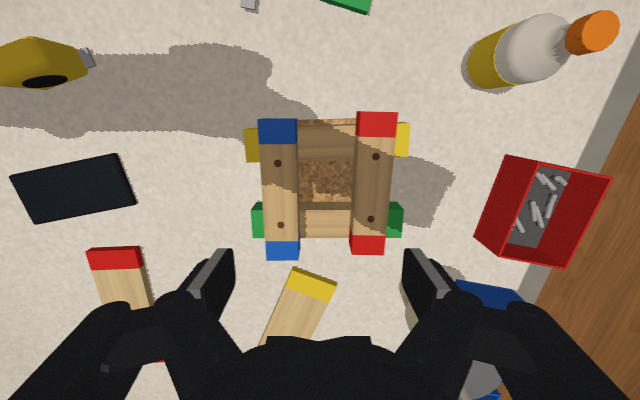

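The wrist view shows the red rail from (377,111) to (367,255) and the blue rail from (278,118) to (282,260). The stile ends are visible at (252,145), (402,138), (258,220) and (395,220). Next I'll fit box models to the paint masks.

```bash
cat >> h.py <<'E'
from scipy.optimize import minimize
S=4
def capmask(P,shape,x,y,th,L,W,H,c,z0):
    T=np.linalg.inv(P["cam_to_world"]); m=np.zeros((shape[0],shape[1]),np.uint8); R=np.array([[np.cos(th),-np.sin(th)],[np.sin(th),np.cos(th)]])
    for a,b in((-L/2,-L/2+c),(L/2-c,L/2)):
        p=np.array([[*(R@[i,j]+[x,y]),k] for i in(a,b) for j in(-W/2,W/2) for k in(z0,z0+H)])
        q=(p@T[:3,:3].T+T[:3,3])@P["K"].T; q=q[:,:2]/q[:,2:]
        cv2.fillConvexPoly(m,cv2.convexHull((q*16).round().astype(np.int32)),1,shift=4)
    return m
def fit(img,P,color,dims,z0,init,near=40):
    L,W,H,c=dims; m=np.zeros(img.shape[:2],np.uint8)
    r0=cv2.dilate(capmask(P,img.shape,*init,*dims,z0),np.ones((near,near)))
    for b in blobs(img,15):
        if b[0]==color: m|=b[4].astype(np.uint8)
    m&=r0
    def f(v):
        q=capmask(P,img.shape,init[0]+v[0],init[1]+v[1],init[2]+v[2]*10,*dims,z0)
        return 1-(q&m).sum()/max(1,(q|m).sum())
    best=min((minimize(f,s,method="Nelder-Mead",options=dict(initial_simplex=np.array(s)+np.r_[[np.zeros(3)],np.diag([.008,.008,.008])],xatol=1e-4,fatol=1e-4)) for s in([0,0,0],[.004,-.004,.002],[-.004,.004,-.002])),key=lambda o:o.fun)
    v=best.x; return np.array([init[0]+v[0],init[1]+v[1],np.degrees(init[2]+v[2]*10)]).round(4), round(1-best.fun,3)
RAIL=(.16,.038,.034,.025); STILE=(.19,.038,.034,.025); REST=(.2,.07,.012,.03)
E
python3 - <<'E'
from h import *
import pickle
it=cv2.imread("pics/top0.png")[:,:,::-1].copy(); Pt=r.camera_params("top")
iw=cv2.imread("pics/w0.png")[:,:,::-1].copy(); Pw=pickle.load(open("pics/w0.pkl","rb"))
i_s=cv2.imread("pics/side0.png")[:,:,::-1].copy(); Ps=r.camera_params("side")
d=np.radians
J=[("red",RAIL,.04,(.6715,-.004,d(100))),("blue",RAIL,.04,(.5755,-.031,d(101.5))),
("yellow",STILE,.006,(.6185,.03,d(12))),("green",STILE,.006,(.638,-.066,d(12))),
("red",REST,0,(.3765,-.2735,d(104))),("blue",REST,0,(.3925,.285,d(96))),("green",REST,0,(.605,.279,d(86))),("yellow",REST,0,(.621,-.2615,d(79)))]
for c,D,z,i in J:
    print(c,D[0],*fit(it,Pt,c,D,z,i),"side",*fit(i_s,Ps,c,D,z,i), "w",*(fit(iw,Pw,c,D,z,i) if D!=REST else ()))
E
```

```text
red 0.16 [ 6.743000e-01 -1.700000e-03  1.000637e+02] 0.695 side [ 6.73500e-01 -4.00000e-04  9.97498e+01] 0.621 w [ 6.75100e-01 -2.30000e-03  1.00722e+02] 0.759
blue 0.16 [ 5.763000e-01 -2.940000e-02  1.012661e+02] 0.708 side [ 5.767000e-01 -2.980000e-02  1.006812e+02] 0.631 w [ 5.778000e-01 -2.950000e-02  1.017948e+02] 0.749
yellow 0.19 [ 0.6143  0.0322 13.8555] 0.44 side [ 0.6185  0.0314 11.4639] 0.331 w [ 0.6173  0.0318 13.6718] 0.444
green 0.19 [ 0.6398 -0.0682 10.7522] 0.526 side [ 0.639  -0.065  11.2373] 0.523 w [ 0.6387 -0.0664 12.0906] 0.49
red 0.2 [  0.376   -0.2722 104.7878] 0.782 side [  0.3763  -0.2732 103.4975] 0.793 w
blue 0.2 [ 0.3921  0.2864 95.9701] 0.769 side [ 0.3908  0.2873 96.0633] 0.686 w
green 0.2 [ 0.6061  0.2795 86.5504] 0.713 side [ 0.6075  0.2827 85.4179] 0.632 w
yellow 0.2 [ 0.6206 -0.2613 78.6972] 0.678 side [ 0.6199 -0.2594 78.9752] 0.775 w
```

```bash
python3 -c "
from h import *
to(.6748,-.002,.04,10.6)"
```

```text
at [ 0.6164 -0.0096  0.231 ] yang 11.44 shift [-0.1   1.47  4.77] t 2.48 joints [-0.32  0.36]
yaw units 0.019
```

```bash
python3 -m jog '[{"claw":1,"dx":-0.1,"dy":0.5,"dz":0,"yaw":0.02},{"claw":1,"dx":0.02,"dy":0.5,"dz":0.5,"yaw":0},{"claw":1,"dx":0,"dy":0.47,"dz":0.5,"yaw":0},{"claw":1,"dx":0,"dy":0,"dz":0.5,"yaw":0},{"claw":1,"dx":0,"dy":0,"dz":0.5,"yaw":0},{"claw":1,"dx":0,"dy":0,"dz":0,"yaw":0},{"claw":1,"dx":0,"dy":0,"dz":0,"yaw":0},{"claw":1,"dx":0,"dy":0,"dz":0,"yaw":0}]'
python3 - <<'E'
from h import *
to(.6748,-.002,.04,10.6)
P=r.camera_params("wrist"); img=r.grab_frame("wrist"); cv2.imwrite("pics/w1.png",img[:,:,::-1])
print(fit(img,P,"red",RAIL,.04,(.6748,-.002,np.radians(100.5))))
E
```

```text
time_s: 3.15
eef_pos: [0.6756, -0.0023, 0.1523]
tcp_rot: [0.64, 0.768, 0.0, 0.0]
force: [0.3, 0.2, 0.3]
opening: 1.002
grasp_force: 0.0
at [ 0.6756 -0.0023  0.1523] yang 10.41 shift [ 0.01 -0.02  2.81] t 3.15 joints [-0.28  0.38]
yaw units -0.004
(array([ 6.75200e-01, -2.50000e-03,  1.00347e+02]), np.float64(0.74))
```

View pics/w1.png

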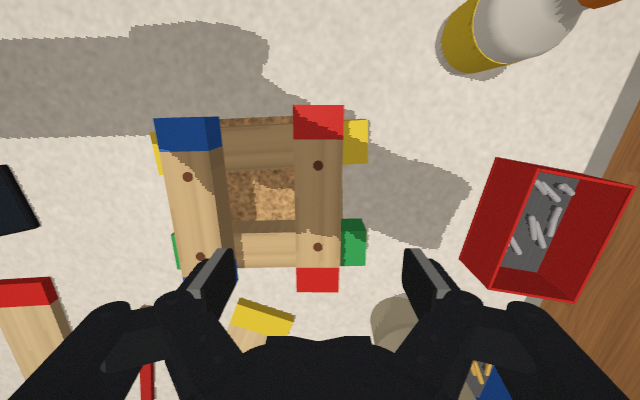

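The red rail's centreline is at column 318, midway between the fingertips at columns 235 and 403. Now I'll descend and grip.

```bash
python3 -m jog '[{"claw":1,"dx":0,"dy":0,"dz":0.6,"yaw":0},{"claw":1,"dx":0,"dy":0,"dz":0.6,"yaw":0},{"claw":1,"dx":0,"dy":0,"dz":0.6,"yaw":0},{"claw":1,"dx":0,"dy":0,"dz":0.5,"yaw":0},{"claw":1,"dx":0,"dy":0,"dz":0.3,"yaw":0},{"claw":1,"dx":0,"dy":0,"dz":0.2,"yaw":0},{"claw":1,"dx":0,"dy":0,"dz":0,"yaw":0},{"claw":1,"dx":0,"dy":0,"dz":0,"yaw":0}]'
python3 -m jog '[{"claw":0.1,"dx":0,"dy":0,"dz":0,"yaw":0},{"claw":0,"dx":0,"dy":0,"dz":0,"yaw":0},{"claw":-0.2,"dx":0,"dy":0,"dz":0,"yaw":0},{"claw":-1,"dx":0,"dy":0,"dz":0,"yaw":0},{"claw":-1,"dx":0,"dy":0,"dz":0,"yaw":0},{"claw":-1,"dx":0,"dy":0,"dz":0,"yaw":0},{"claw":-1,"dx":0,"dy":0,"dz":0,"yaw":0},{"claw":-1,"dx":0,"dy":0,"dz":0,"yaw":0},{"claw":-1,"dx":0,"dy":0,"dz":0,"yaw":0},{"claw":-1,"dx":0,"dy":0,"dz":0,"yaw":0}]'
```

```text
time_s: 3.87
eef_pos: [0.6758, -0.0021, 0.0402]
tcp_rot: [0.64, 0.768, 0.0, 0.001]
force: [-0.3, -0.6, 0.5]
opening: 1.001
grasp_force: 0.0
time_s: 4.7
eef_pos: [0.6759, -0.002, 0.0403]
tcp_rot: [0.64, 0.768, 0.001, 0.001]
force: [-1.4, 0.7, 6.6]
opening: 0.436
grasp_force: 60.8
```

```bash
python3 -m jog '[{"claw":-1,"dx":0,"dy":0,"dz":-0.2,"yaw":0},{"claw":-1,"dx":0,"dy":0,"dz":-0.4,"yaw":0},{"claw":-1,"dx":0,"dy":0,"dz":-0.6,"yaw":0},{"claw":-1,"dx":0,"dy":0,"dz":-0.6,"yaw":0},{"claw":-1,"dx":0,"dy":0,"dz":-0.6,"yaw":0},{"claw":-1,"dx":0,"dy":0,"dz":-0.4,"yaw":0},{"claw":-1,"dx":0,"dy":0,"dz":-0.2,"yaw":0},{"claw":-1,"dx":0,"dy":0,"dz":0,"yaw":0}]'
python3 -c "
from h import *
to(.376,-.2727,.16,14.2)"
```

```text
time_s: 5.37
eef_pos: [0.676, -0.0021, 0.1613]
tcp_rot: [0.64, 0.768, 0.001, 0.001]
force: [0.4, -0.2, 0.0]
opening: 0.434
grasp_force: 60.2
at [ 0.676  -0.0021  0.1613] yang 10.4 shift [-5.3  -8.6   0.01] t 5.37 joints [-0.28  0.37]
yaw units -0.085
```

```bash
python3 -m jog '[{"claw":-1,"dx":-0.2,"dy":-0.32,"dz":0,"yaw":0},{"claw":-1,"dx":-0.4,"dy":-0.65,"dz":0,"yaw":0},{"claw":-1,"dx":-0.4,"dy":-0.65,"dz":0,"yaw":0},{"claw":-1,"dx":-0.4,"dy":-0.65,"dz":0,"yaw":0},{"claw":-1,"dx":-0.4,"dy":-0.65,"dz":0,"yaw":0},{"claw":-1,"dx":-0.4,"dy":-0.65,"dz":0,"yaw":0},{"claw":-1,"dx":-0.4,"dy":-0.65,"dz":0,"yaw":0},{"claw":-1,"dx":-0.4,"dy":-0.65,"dz":0,"yaw":0},{"claw":-1,"dx":-0.4,"dy":-0.65,"dz":0,"yaw":0},{"claw":-1,"dx":-0.4,"dy":-0.65,"dz":0,"yaw":0},{"claw":-1,"dx":-0.4,"dy":-0.65,"dz":0,"yaw":0},{"claw":-1,"dx":-0.4,"dy":-0.65,"dz":0,"yaw":0}]' >/dev/null
python3 -m jog '[{"claw":-1,"dx":-0.4,"dy":-0.65,"dz":0,"yaw":-0.04},{"claw":-1,"dx":-0.3,"dy":-0.5,"dz":0,"yaw":-0.045},{"claw":-1,"dx":0,"dy":0,"dz":0,"yaw":0},{"claw":-1,"dx":0,"dy":0,"dz":0,"yaw":0},{"claw":-1,"dx":0,"dy":0,"dz":0,"yaw":0}]'
python3 - <<'E'
from h import *
to(.376,-.2727,.03,14.2)
for n in("wrist","side","top"):
    P=r.camera_params(n); img=r.grab_frame(n); cv2.imwrite(f"pics/red_{n}.png",img[:,:,::-1])
    p=tool()[0]; print(n,fit(img,P,"red",RAIL,p[2],(p[0],p[1],np.radians(104.2)),20))
    if n=="wrist": print(fit(img,P,"red",REST,0,(.376,-.2727,np.radians(104.2)),20))
E
```

```text
time_s: 6.78
eef_pos: [0.3746, -0.2726, 0.1587]
tcp_rot: [0.614, 0.789, 0.0, -0.001]
force: [-0.1, 0.0, -1.0]
opening: 0.435
grasp_force: 60.2
at [ 0.3746 -0.2726  0.1587] yang 14.22 shift [-0.01  0.03  3.22] t 6.78 joints [0.31 1.02]
yaw units 0.0
wrist (array([  0.3754,  -0.2732, 104.0924]), np.float64(0.551))
(array([  0.3774,  -0.2762, 104.3725]), np.float64(0.452))
side (array([  0.3743,  -0.2734, 105.6057]), np.float64(0.545))
top (array([  0.3772,  -0.2728, 107.4651]), np.float64(0.5))
```

View pics/red_wrist.png

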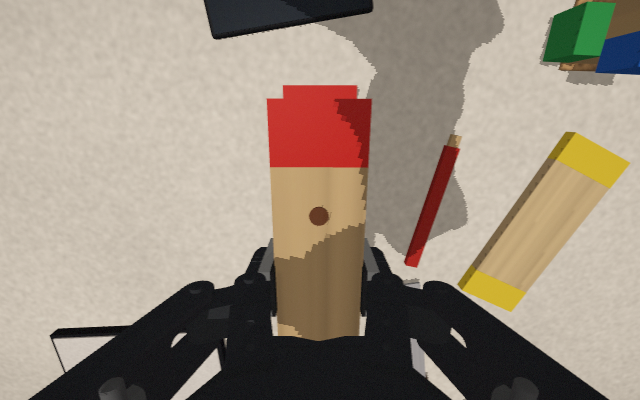

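The wrist view shows the held rail centred at column 320 and the rest's far end at columns 283–357, so they're concentric and parallel. Lowering now.

```bash
python3 -m jog '[{"claw":-1,"dx":0,"dy":0.03,"dz":0.3,"yaw":0},{"claw":-1,"dx":0,"dy":0,"dz":0.6,"yaw":0},{"claw":-1,"dx":0,"dy":0,"dz":0.6,"yaw":0},{"claw":-1,"dx":0,"dy":0,"dz":0.6,"yaw":0},{"claw":-1,"dx":0,"dy":0,"dz":0.6,"yaw":0},{"claw":-1,"dx":0,"dy":0,"dz":0.4,"yaw":0},{"claw":-1,"dx":0,"dy":0,"dz":0.2,"yaw":0},{"claw":-1,"dx":0,"dy":0,"dz":0.2,"yaw":0},{"claw":-1,"dx":0,"dy":0,"dz":0.1,"yaw":0},{"claw":-1,"dx":0,"dy":0,"dz":0,"yaw":0},{"claw":-1,"dx":0,"dy":0,"dz":0,"yaw":0}]'
```

```text
time_s: 7.85
eef_pos: [0.3762, -0.2731, 0.0157]
tcp_rot: [0.614, 0.789, 0.0, 0.0]
force: [-0.2, -0.0, -0.8]
opening: 0.443
grasp_force: 60.3
```

```bash
python3 -m jog '[{"claw":-1,"dx":0,"dy":0,"dz":0.06,"yaw":0},{"claw":-1,"dx":0,"dy":0,"dz":0,"yaw":0},{"claw":-1,"dx":0,"dy":0,"dz":0,"yaw":0}]'
python3 -m jog '[{"claw":0.0,"dx":0,"dy":0,"dz":0,"yaw":0},{"claw":0.2,"dx":0,"dy":0,"dz":0,"yaw":0},{"claw":0.5,"dx":0,"dy":0,"dz":0,"yaw":0},{"claw":0.8,"dx":0,"dy":0,"dz":0,"yaw":0},{"claw":1,"dx":0,"dy":0,"dz":-0.1,"yaw":0},{"claw":1,"dx":0,"dy":0,"dz":-0.4,"yaw":0},{"claw":1,"dx":0,"dy":0,"dz":-0.8,"yaw":0},{"claw":1,"dx":0,"dy":0,"dz":-0.8,"yaw":0},{"claw":1,"dx":0,"dy":0,"dz":-0.8,"yaw":0},{"claw":1,"dx":0,"dy":0,"dz":-0.8,"yaw":0},{"claw":1,"dx":0,"dy":0,"dz":0,"yaw":0}]'
python3 - <<'E'
from h import *
to(.577,-.0295,.18,11.4)
for n in("wrist","side","top"):
    P=r.camera_params(n); img=r.grab_frame(n); cv2.imwrite(f"pics/redp_{n}.png",img[:,:,::-1])
    print(n,fit(img,P,"red",RAIL,.012,(.376,-.2727,np.radians(104.2)),20))
E
```

```text
time_s: 8.1
eef_pos: [0.376, -0.2731, 0.0134]
tcp_rot: [0.614, 0.789, 0.0, 0.0]
force: [-0.1, 0.0, -0.7]
opening: 0.434
grasp_force: 60.3
time_s: 9.02
eef_pos: [0.3783, -0.275, 0.166]
tcp_rot: [0.614, 0.789, 0.001, 0.005]
force: [1.2, -0.2, -0.3]
opening: 1.0
grasp_force: 0.0
at [ 0.3783 -0.275   0.166 ] yang 14.19 shift [ 4.73  6.32 -0.34] t 9.02 joints [0.29 1.03]
yaw units 0.062
wrist (array([  0.3772,  -0.273 , 104.2012]), np.float64(0.543))
side (array([  0.3718,  -0.278 , 107.6914]), np.float64(0.443))
top (array([  0.3757,  -0.2625, 105.0464]), np.float64(0.352))
```

View pics/redp_wrist.png

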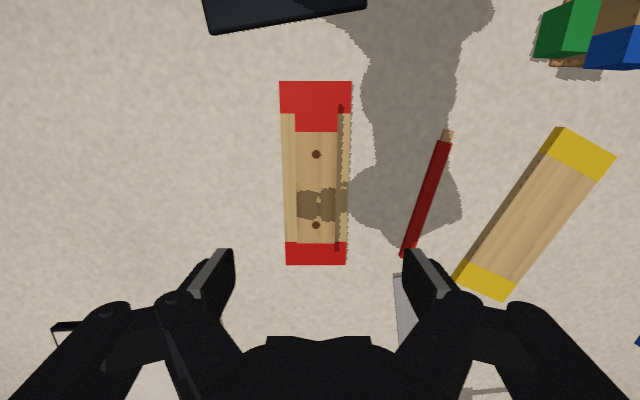

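The red rail lies centred on its rest, with columns 297–338 inside 283–350. Next is the blue rail.

```bash
python3 -m jog '[{"claw":1,"dx":0.4,"dy":0.6,"dz":0,"yaw":0},{"claw":1,"dx":0.6,"dy":0.8,"dz":0,"yaw":0},{"claw":1,"dx":0.6,"dy":0.8,"dz":0,"yaw":0},{"claw":1,"dx":0.6,"dy":0.8,"dz":0,"yaw":0},{"claw":1,"dx":0.6,"dy":0.8,"dz":0,"yaw":0},{"claw":1,"dx":0.6,"dy":0.8,"dz":0,"yaw":0},{"claw":1,"dx":0.6,"dy":0.8,"dz":0,"yaw":0},{"claw":1,"dx":0.5,"dy":0.6,"dz":0,"yaw":0},{"claw":1,"dx":0.23,"dy":0.32,"dz":0,"yaw":0.062},{"claw":1,"dx":0,"dy":0,"dz":0,"yaw":0},{"claw":1,"dx":0,"dy":0,"dz":0,"yaw":0},{"claw":1,"dx":0,"dy":0,"dz":0,"yaw":0}]'
python3 - <<'E'
from h import *
P=r.camera_params("wrist"); img=r.grab_frame("wrist"); cv2.imwrite("pics/b1.png",img[:,:,::-1])
q=fit(img,P,"blue",RAIL,.04,(.577,-.0295,np.radians(101.4)),20); print(q)
print([fit(img,P,c,STILE,.006,i,20) for c,i in (("yellow",(.6175,.0317,.23)),("green",(.639,-.0664,.21)))])
to(q[0][0],q[0][1],.04,q[0][2]-90)
E
```

```text
time_s: 10.17
eef_pos: [0.5723, -0.029, 0.1595]
tcp_rot: [0.634, 0.774, -0.002, -0.001]
force: [0.1, -0.9, 0.7]
opening: 0.998
grasp_force: 0.0
(array([ 5.768000e-01, -3.020000e-02,  1.014637e+02]), np.float64(0.754))
[(array([ 0.6178,  0.0318, 13.8875]), np.float64(0.645)), (array([ 0.64 , -0.066, 11.208]), np.float64(0.667))]
at [ 0.5724 -0.0295  0.1599] yang 11.3 shift [-0.04  0.11  3.  ] t 10.22 joints [-0.28  0.45]
yaw units -0.004
```

```bash
python3 -m jog '[{"claw":1,"dx":-0.03,"dy":0.11,"dz":0.3,"yaw":0},{"claw":1,"dx":0,"dy":0,"dz":0.6,"yaw":0},{"claw":1,"dx":0,"dy":0,"dz":0.6,"yaw":0},{"claw":1,"dx":0,"dy":0,"dz":0.6,"yaw":0},{"claw":1,"dx":0,"dy":0,"dz":0.5,"yaw":0},{"claw":1,"dx":0,"dy":0,"dz":0.3,"yaw":0},{"claw":1,"dx":0,"dy":0,"dz":0.1,"yaw":0},{"claw":1,"dx":0,"dy":0,"dz":0,"yaw":0},{"claw":1,"dx":0,"dy":0,"dz":0,"yaw":0}]'
python3 -m jog '[{"claw":0.1,"dx":0,"dy":0,"dz":0,"yaw":0},{"claw":0,"dx":0,"dy":0,"dz":0,"yaw":0},{"claw":-0.2,"dx":0,"dy":0,"dz":0,"yaw":0},{"claw":-1,"dx":0,"dy":0,"dz":0,"yaw":0},{"claw":-1,"dx":0,"dy":0,"dz":0,"yaw":0},{"claw":-1,"dx":0,"dy":0,"dz":0,"yaw":0},{"claw":-1,"dx":0,"dy":0,"dz":0,"yaw":0},{"claw":-1,"dx":0,"dy":0,"dz":0,"yaw":0},{"claw":-1,"dx":0,"dy":0,"dz":0,"yaw":0}]'
```

```text
time_s: 10.97
eef_pos: [0.5793, -0.0285, 0.0413]
tcp_rot: [0.634, 0.774, 0.0, 0.0]
force: [1.3, 0.4, 0.1]
opening: 0.996
grasp_force: 0.0
time_s: 11.72
eef_pos: [0.5794, -0.0277, 0.0418]
tcp_rot: [0.633, 0.774, 0.0, 0.0]
force: [-1.1, -0.2, 5.8]
opening: 0.434
grasp_force: 61.1
```

```bash
python3 -m jog '[{"claw":-1,"dx":0,"dy":0,"dz":-0.2,"yaw":0},{"claw":-1,"dx":0,"dy":0,"dz":-0.4,"yaw":0},{"claw":-1,"dx":0,"dy":0,"dz":-0.6,"yaw":0},{"claw":-1,"dx":0,"dy":0,"dz":-0.6,"yaw":0},{"claw":-1,"dx":0,"dy":0,"dz":-0.6,"yaw":0},{"claw":-1,"dx":0,"dy":0,"dz":-0.4,"yaw":0},{"claw":-1,"dx":0,"dy":0,"dz":-0.2,"yaw":0},{"claw":-1,"dx":0,"dy":0,"dz":0,"yaw":0}]'
python3 -c "
from h import *
to(.3915,.2868,.16,6)"
```

```text
time_s: 12.38
eef_pos: [0.58, -0.0278, 0.1628]
tcp_rot: [0.633, 0.774, 0.001, 0.001]
force: [-0.1, -0.4, -1.6]
opening: 0.438
grasp_force: 60.3
at [ 0.58   -0.0278  0.1628] yang 11.44 shift [ 8.64 -3.06  0.05] t 12.38 joints [-0.28  0.45]
yaw units 0.121
```

```bash
python3 -m jog '[{"claw":-1,"dx":0.35,"dy":-0.12,"dz":0,"yaw":0},{"claw":-1,"dx":0.75,"dy":-0.27,"dz":0,"yaw":0},{"claw":-1,"dx":0.75,"dy":-0.27,"dz":0,"yaw":0},{"claw":-1,"dx":0.75,"dy":-0.27,"dz":0,"yaw":0},{"claw":-1,"dx":0.75,"dy":-0.27,"dz":0,"yaw":0},{"claw":-1,"dx":0.75,"dy":-0.27,"dz":0,"yaw":0},{"claw":-1,"dx":0.75,"dy":-0.27,"dz":0,"yaw":0},{"claw":-1,"dx":0.75,"dy":-0.27,"dz":0,"yaw":0},{"claw":-1,"dx":0.75,"dy":-0.27,"dz":0,"yaw":0},{"claw":-1,"dx":0.75,"dy":-0.27,"dz":0,"yaw":0},{"claw":-1,"dx":0.75,"dy":-0.26,"dz":0,"yaw":0},{"claw":-1,"dx":0.75,"dy":-0.26,"dz":0,"yaw":0}]' >/dev/null
python3 -m jog '[{"claw":-1,"dx":0.5,"dy":-0.17,"dz":0,"yaw":0},{"claw":-1,"dx":0.35,"dy":-0.08,"dz":0,"yaw":0.06},{"claw":-1,"dx":0,"dy":0,"dz":0,"yaw":0.06},{"claw":-1,"dx":0,"dy":0,"dz":0,"yaw":0},{"claw":-1,"dx":0,"dy":0,"dz":0,"yaw":0},{"claw":-1,"dx":0,"dy":0,"dz":0,"yaw":0}]'
python3 - <<'E'
from h import *
to(.3915,.2888,.0135,6)
n="wrist"
P=r.camera_params(n); img=r.grab_frame(n); cv2.imwrite(f"pics/blue_{n}.png",img[:,:,::-1])
p=tool()[0]; print(n,fit(img,P,"blue",RAIL,p[2],(p[0],p[1],np.radians(96)),10))
print(fit(img,P,"blue",REST,0,(.3915,.2868,np.radians(96)),10))
E
```

```text
time_s: 13.88
eef_pos: [0.3737, 0.3154, 0.1603]
tcp_rot: [0.669, 0.743, -0.001, 0.0]
force: [0.4, -0.1, -1.1]
opening: 0.436
grasp_force: 60.2
at [0.3737 0.3154 0.1603] yang 6.02 shift [-0.7   0.38  3.67] t 13.88 joints [-1.1  -0.35]
yaw units 0.0
wrist (array([ 0.3745,  0.3128, 96.0052]), np.float64(0.579))
(array([ 0.3891,  0.289 , 96.1703]), np.float64(0.476))
```

View pics/blue_wrist.png

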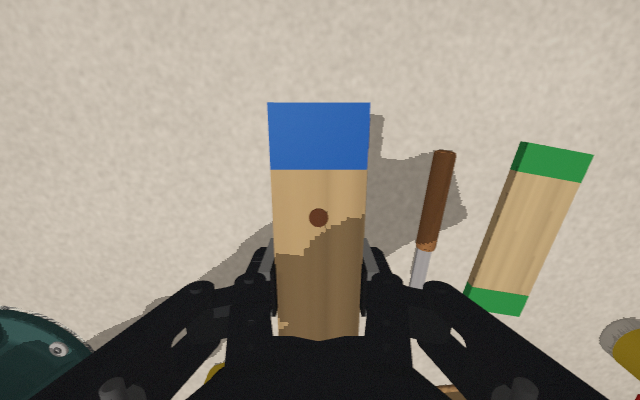

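I overshot because my row sum was too long, and the rest is hidden under the rail at columns 270–370. Correcting by dx -0.7 and dy +0.38.

```bash
python3 -m jog '[{"claw":-1,"dx":-0.35,"dy":0.19,"dz":0,"yaw":0},{"claw":-1,"dx":-0.35,"dy":0.19,"dz":0,"yaw":0},{"claw":-1,"dx":0,"dy":0,"dz":0.2,"yaw":0},{"claw":-1,"dx":0,"dy":0,"dz":0,"yaw":0},{"claw":-1,"dx":0,"dy":0,"dz":0,"yaw":0}]'
python3 - <<'E'
from h import *
to(.3915,.2888,.0135,6)
n="wrist"
P=r.camera_params(n); img=r.grab_frame(n); cv2.imwrite(f"pics/blue2_{n}.png",img[:,:,::-1])
p=tool()[0]; print(n,fit(img,P,"blue",RAIL,p[2],(p[0],p[1],np.radians(96)),10))
# both modelled together: column extents of blue along a few rows
b=sum(x[4] for x in blobs(img,15) if x[0]=="blue")>0
for v in range(70,180,8):
    c=np.where(b[v,200:450])[0]
    if len(c): print(v,c[0]+200,c[-1]+200)
for q in [(.3915,.2868,np.radians(96))]:
    m=capmask(P,img.shape,*q,*REST,0)
    for v in range(70,180,8):
        c=np.where(m[v])[0]
        if len(c): print("rest pred",v,c[0],c[-1])
E
```

```text
time_s: 14.35
eef_pos: [0.3914, 0.2898, 0.1524]
tcp_rot: [0.669, 0.743, -0.001, -0.0]
force: [-0.2, 0.2, -1.8]
opening: 0.438
grasp_force: 60.2
at [0.3914 0.2898 0.1524] yang 5.99 shift [-0.02  0.    3.47] t 14.35 joints [-1.03 -0.28]
yaw units -0.0
wrist (array([ 0.3923,  0.2886, 95.6819]), np.float64(0.551))
94 282 356
102 268 357
110 268 369
118 268 369
126 269 368
134 269 368
142 269 367
150 270 367
158 270 367
166 270 366
rest pred 86 280 356
rest pred 94 280 355
rest pred 102 281 355
rest pred 110 281 355
rest pred 118 281 354
```

```bash
python3 -m jog '[{"claw":-1,"dx":-0.05,"dy":0,"dz":0.3,"yaw":0},{"claw":-1,"dx":0,"dy":0,"dz":0.6,"yaw":0},{"claw":-1,"dx":0,"dy":0,"dz":0.6,"yaw":0},{"claw":-1,"dx":0,"dy":0,"dz":0.6,"yaw":0},{"claw":-1,"dx":0,"dy":0,"dz":0.6,"yaw":0},{"claw":-1,"dx":0,"dy":0,"dz":0.4,"yaw":0},{"claw":-1,"dx":0,"dy":0,"dz":0.2,"yaw":0},{"claw":-1,"dx":0,"dy":0,"dz":0.1,"yaw":0},{"claw":-1,"dx":0,"dy":0,"dz":0,"yaw":0},{"claw":-1,"dx":0,"dy":0,"dz":0,"yaw":0}]'
```

```text
time_s: 15.23
eef_pos: [0.3925, 0.2887, 0.0175]
tcp_rot: [0.669, 0.743, 0.001, 0.0]
force: [-0.0, 1.1, -1.1]
opening: 0.436
grasp_force: 60.2
```

```bash
python3 -m jog '[{"claw":-1,"dx":-0.02,"dy":0,"dz":0.07,"yaw":0},{"claw":-1,"dx":0,"dy":0,"dz":0,"yaw":0},{"claw":-1,"dx":0,"dy":0,"dz":0,"yaw":0}]'
python3 -m jog '[{"claw":0.0,"dx":0,"dy":0,"dz":0,"yaw":0},{"claw":0.2,"dx":0,"dy":0,"dz":0,"yaw":0},{"claw":0.5,"dx":0,"dy":0,"dz":0,"yaw":0},{"claw":0.8,"dx":0,"dy":0,"dz":0,"yaw":0},{"claw":1,"dx":0,"dy":0,"dz":-0.1,"yaw":0},{"claw":1,"dx":0,"dy":0,"dz":-0.4,"yaw":0},{"claw":1,"dx":0,"dy":0,"dz":-0.8,"yaw":0},{"claw":1,"dx":0,"dy":0,"dz":-0.8,"yaw":0},{"claw":1,"dx":0,"dy":0,"dz":-0.8,"yaw":0},{"claw":1,"dx":0,"dy":0,"dz":-0.8,"yaw":0},{"claw":1,"dx":0,"dy":0,"dz":0,"yaw":0}]'
python3 - <<'E'
from h import *
to(.6175,.0317,.18,13.5+90)
for n in("wrist","top","side"):
    P=r.camera_params(n); img=r.grab_frame(n); cv2.imwrite(f"pics/bluep_{n}.png",img[:,:,::-1])
    if n!="wrist":
        for c,i in (("yellow",(.6175,.0317,.23)),("green",(.639,-.0664,.21))): print(n,c,fit(img,P,c,STILE,.006,i,16))
    else: a=img
    if n=="top": b=img[100:360,100:530]
cv2.imwrite("pics/mont.png",np.vstack([cv2.resize(a,(480,300)),cv2.resize(b,(480,290))])[:,:,::-1])
E
```

```text
time_s: 15.48
eef_pos: [0.3925, 0.2876, 0.0147]
tcp_rot: [0.669, 0.743, 0.001, 0.0]
force: [0.6, 0.5, -1.2]
opening: 0.438
grasp_force: 60.2
time_s: 16.4
eef_pos: [0.395, 0.2891, 0.1672]
tcp_rot: [0.669, 0.743, 0.005, 0.0]
force: [0.3, 1.6, 0.1]
opening: 0.999
grasp_force: 0.0
at [0.395  0.2891 0.1672] yang 6.0 shift [-6.98  4.86 -0.32] t 16.4 joints [-1.05 -0.27]
yaw units 1.833
top yellow (array([ 0.6176,  0.03  , 13.8125]), np.float64(0.569))
top green (array([ 0.6385, -0.0642, 12.0115]), np.float64(0.615))
side yellow (array([ 0.6173,  0.0306, 13.3369]), np.float64(0.633))
side green (array([ 0.639 , -0.0653, 11.806 ]), np.float64(0.651))
```

View pics/mont.png

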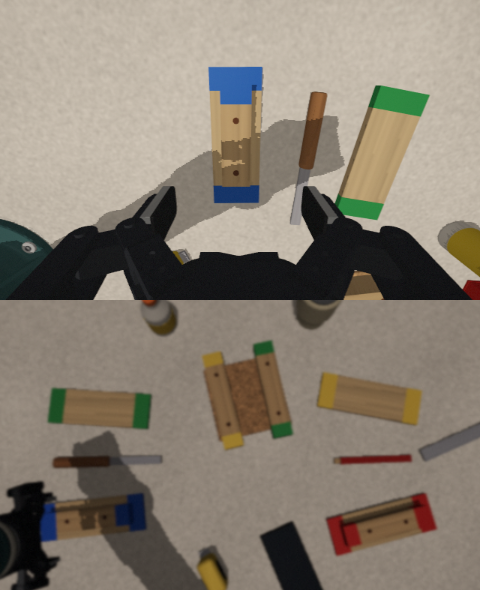

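The blue rail is centred on its rest in the wrist panel, and both stiles are undisturbed. Next is the yellow stile.

```bash
python3 -m jog '[{"claw":1,"dx":-0.4,"dy":0.3,"dz":-0.3,"yaw":0},{"claw":1,"dx":-0.75,"dy":0.5,"dz":0,"yaw":0},{"claw":1,"dx":-0.75,"dy":0.5,"dz":0,"yaw":0},{"claw":1,"dx":-0.75,"dy":0.5,"dz":0,"yaw":0},{"claw":1,"dx":-0.75,"dy":0.5,"dz":0,"yaw":0},{"claw":1,"dx":-0.75,"dy":0.5,"dz":0,"yaw":0},{"claw":1,"dx":-0.75,"dy":0.55,"dz":0,"yaw":0},{"claw":1,"dx":-0.75,"dy":0.55,"dz":0,"yaw":0},{"claw":1,"dx":-0.75,"dy":0.55,"dz":0,"yaw":0},{"claw":1,"dx":-0.58,"dy":0.4,"dz":0,"yaw":0}]'>/dev/null
python3 -m jog '[{"claw":1,"dx":0,"dy":0,"dz":0,"yaw":0.15},{"claw":1,"dx":0,"dy":0,"dz":0,"yaw":0.15},{"claw":1,"dx":0,"dy":0,"dz":0,"yaw":0.15},{"claw":1,"dx":0,"dy":0,"dz":0,"yaw":0.15},{"claw":1,"dx":0,"dy":0,"dz":0,"yaw":0.15},{"claw":1,"dx":0,"dy":0,"dz":0,"yaw":0.15},{"claw":1,"dx":0,"dy":0,"dz":0,"yaw":0.15},{"claw":1,"dx":0,"dy":0,"dz":0,"yaw":0.15},{"claw":1,"dx":0,"dy":0,"dz":0,"yaw":0.15},{"claw":1,"dx":0,"dy":0,"dz":0,"yaw":0.15},{"claw":1,"dx":0,"dy":0,"dz":0,"yaw":0.15},{"claw":1,"dx":0,"dy":0,"dz":0,"yaw":0.15}]'>/dev/null
python3 -m jog '[{"claw":1,"dx":0,"dy":0,"dz":0,"yaw":0.03},{"claw":1,"dx":0,"dy":0,"dz":0,"yaw":0},{"claw":1,"dx":0,"dy":0,"dz":0,"yaw":0}]'
python3 - <<'E'
from h import *
P=r.camera_params("wrist"); img=r.grab_frame("wrist"); cv2.imwrite("pics/y1.png",img[:,:,::-1])
for c,i in (("yellow",(.6174,.031,np.radians(13.6))),("green",(.639,-.0653,np.radians(11.7)))):
    q=fit(img,P,c,STILE,.006,i,20); print(q); to(q[0][0],q[0][1],.008,q[0][2]-90)
E
```

```text
time_s: 18.63
eef_pos: [0.6138, 0.03, 0.1729]
tcp_rot: [0.993, 0.12, -0.001, 0.0]
force: [-0.2, 0.3, -0.2]
opening: 1.0
grasp_force: 0.0
(array([ 0.6177,  0.031 , 13.9118]), np.float64(0.735))
at [0.614  0.03   0.1733] yang -76.22 shift [ 0.1  -0.    4.13] t 18.68 joints [-0.66 -0.82]
yaw units -0.003
(array([ 0.6388, -0.0645, 10.547 ]), np.float64(0.628))
at [0.614  0.03   0.1733] yang -76.22 shift [0.05 2.44 4.13] t 18.68 joints [-0.66 -0.82]
yaw units 0.072
```

View pics/y1.png

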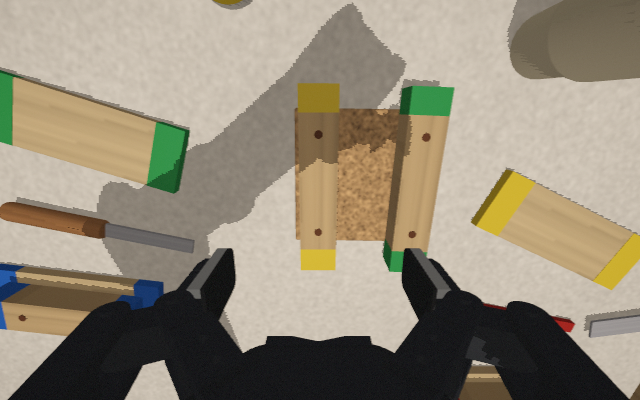

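The yellow stile is centred between the fingers at column 318, upright in the image, and there's clearance to the green stile at columns 390–450. Descending now.

```bash
python3 -m jog '[{"claw":1,"dx":0.1,"dy":0,"dz":0.3,"yaw":0},{"claw":1,"dx":0,"dy":0,"dz":0.7,"yaw":0},{"claw":1,"dx":0,"dy":0,"dz":0.7,"yaw":0},{"claw":1,"dx":0,"dy":0,"dz":0.7,"yaw":0},{"claw":1,"dx":0,"dy":0,"dz":0.7,"yaw":0},{"claw":1,"dx":0,"dy":0,"dz":0.5,"yaw":0},{"claw":1,"dx":0,"dy":0,"dz":0.3,"yaw":0},{"claw":1,"dx":0,"dy":0,"dz":0.15,"yaw":0},{"claw":1,"dx":0,"dy":0,"dz":0,"yaw":0},{"claw":1,"dx":0,"dy":0,"dz":0,"yaw":0}]'
python3 -m jog '[{"claw":0.1,"dx":0,"dy":0,"dz":0,"yaw":0},{"claw":0,"dx":0,"dy":0,"dz":0,"yaw":0},{"claw":-0.2,"dx":0,"dy":0,"dz":0,"yaw":0},{"claw":-1,"dx":0,"dy":0,"dz":0,"yaw":0},{"claw":-1,"dx":0,"dy":0,"dz":0,"yaw":0},{"claw":-1,"dx":0,"dy":0,"dz":0,"yaw":0},{"claw":-1,"dx":0,"dy":0,"dz":0,"yaw":0},{"claw":-1,"dx":0,"dy":0,"dz":0,"yaw":0},{"claw":-1,"dx":0,"dy":0,"dz":0,"yaw":0}]'
python3 -m jog '[{"claw":-1,"dx":0,"dy":0,"dz":-0.2,"yaw":0},{"claw":-1,"dx":0,"dy":0,"dz":-0.4,"yaw":0},{"claw":-1,"dx":0,"dy":0,"dz":-0.6,"yaw":0},{"claw":-1,"dx":0,"dy":0,"dz":-0.6,"yaw":0},{"claw":-1,"dx":0,"dy":0,"dz":-0.6,"yaw":0},{"claw":-1,"dx":0,"dy":0,"dz":-0.6,"yaw":0},{"claw":-1,"dx":0,"dy":0,"dz":-0.4,"yaw":0},{"claw":-1,"dx":0,"dy":0,"dz":-0.2,"yaw":0},{"claw":-1,"dx":0,"dy":0,"dz":0,"yaw":0}]'
python3 -c "
from h import *
to(.6203,-.2604,.15,78.8-90)"
```

```text
time_s: 19.52
eef_pos: [0.619, 0.0307, 0.0126]
tcp_rot: [0.993, 0.119, 0.001, 0.0]
force: [-0.1, 0.2, 0.1]
opening: 1.001
grasp_force: 0.0
time_s: 20.27
eef_pos: [0.619, 0.031, 0.0131]
tcp_rot: [0.993, 0.119, 0.001, -0.0]
force: [-0.6, 0.1, 5.6]
opening: 0.436
grasp_force: 62.5
time_s: 21.02
eef_pos: [0.6192, 0.031, 0.1579]
tcp_rot: [0.993, 0.119, 0.002, 0.0]
force: [0.2, 0.1, -1.4]
opening: 0.428
grasp_force: 61.5
at [0.6192 0.031  0.1579] yang -76.31 shift [-1.7   7.09  0.19] t 21.02 joints [-0.64 -0.81]
yaw units -1.447
```

```bash
python3 -m jog '[{"claw":-1,"dx":0,"dy":0,"dz":0,"yaw":-0.08},{"claw":-1,"dx":0,"dy":0,"dz":0,"yaw":-0.15},{"claw":-1,"dx":0,"dy":0,"dz":0,"yaw":-0.15},{"claw":-1,"dx":0,"dy":0,"dz":0,"yaw":-0.15},{"claw":-1,"dx":0,"dy":0,"dz":0,"yaw":-0.15},{"claw":-1,"dx":0,"dy":0,"dz":0,"yaw":-0.15},{"claw":-1,"dx":0,"dy":0,"dz":0,"yaw":-0.15},{"claw":-1,"dx":0,"dy":0,"dz":0,"yaw":-0.15},{"claw":-1,"dx":0,"dy":0,"dz":0,"yaw":-0.15},{"claw":-1,"dx":0,"dy":0,"dz":0,"yaw":-0.1},{"claw":-1,"dx":0,"dy":0,"dz":0,"yaw":-0.067},{"claw":-1,"dx":0,"dy":0,"dz":0,"yaw":0}]'
python3 -c "
from h import *
to(.6203,-.2604,.15,78.8-90)"
```

```text
time_s: 22.02
eef_pos: [0.6171, 0.031, 0.1547]
tcp_rot: [0.773, 0.635, -0.001, -0.001]
force: [-0.2, -0.8, -0.8]
opening: 0.437
grasp_force: 61.5
at [0.6171 0.031  0.1547] yang -11.17 shift [-7.13  1.49  0.11] t 22.02 joints [-0.45  0.07]
yaw units 0.001
```

```bash
python3 -m jog '[{"claw":-1,"dx":-0.35,"dy":0.07,"dz":0,"yaw":0},{"claw":-1,"dx":-0.6,"dy":0.125,"dz":0,"yaw":0},{"claw":-1,"dx":-0.6,"dy":0.125,"dz":0,"yaw":0},{"claw":-1,"dx":-0.6,"dy":0.125,"dz":0,"yaw":0},{"claw":-1,"dx":-0.6,"dy":0.125,"dz":0,"yaw":0},{"claw":-1,"dx":-0.6,"dy":0.125,"dz":0,"yaw":0},{"claw":-1,"dx":-0.6,"dy":0.125,"dz":0,"yaw":0},{"claw":-1,"dx":-0.6,"dy":0.125,"dz":0,"yaw":0},{"claw":-1,"dx":-0.6,"dy":0.125,"dz":0,"yaw":0},{"claw":-1,"dx":-0.6,"dy":0.125,"dz":0,"yaw":0},{"claw":-1,"dx":-0.6,"dy":0.125,"dz":0,"yaw":0},{"claw":-1,"dx":-0.5,"dy":0.11,"dz":0,"yaw":0}]'>/dev/null
python3 -m jog '[{"claw":-1,"dx":-0.25,"dy":0.06,"dz":0,"yaw":0},{"claw":-1,"dx":0,"dy":0,"dz":0,"yaw":0},{"claw":-1,"dx":0,"dy":0,"dz":0,"yaw":0},{"claw":-1,"dx":0,"dy":0,"dz":0,"yaw":0}]'
cat > chk.py <<'E'
from h import *
import sys
def chk(c,rest,off):
    to(rest[0],rest[1],off,rest[2]-90)
    P=r.camera_params("wrist"); img=r.grab_frame("wrist"); cv2.imwrite(f"pics/chk_{c}{int(r.get_state()['time_s']*10)}.png",img[:,:,::-1])
    b=sum(x[4] for x in blobs(img,15) if x[0]==c)>0
    m=capmask(P,img.shape,rest[0],rest[1],np.radians(rest[2]),*REST,0)
    for v in range(66,180,4):
        k=np.where(b[v,220:420])[0]; j=np.where(m[v])[0]
        if len(k): print(v,k[0]+220,k[-1]+220,"rest pred",j[[0,-1]] if len(j) else "")
E
python3 -c "
from chk import *
chk('yellow',(.6203,-.2604,78.8),.0195)"
```

```text
time_s: 23.35
eef_pos: [0.6216, -0.257, 0.1555]
tcp_rot: [0.772, 0.635, 0.0, -0.001]
force: [0.3, 0.6, -0.4]
opening: 0.433
grasp_force: 61.5
at [ 0.6216 -0.257   0.1555] yang -11.12 shift [-0.1  -0.01  3.4 ] t 23.35 joints [0.03 0.48]
yaw units 0.002
66 268 368 rest pred 
70 268 368 rest pred 
74 268 368 rest pred 
78 268 367 rest pred 
82 269 367 rest pred 
86 269 367 rest pred 
90 269 367 rest pred [280 355]
94 269 367 rest pred [281 355]
98 270 366 rest pred [281 355]
102 270 366 rest pred [281 354]
106 270 366 rest pred [281 354]
110 270 366 rest pred [281 354]
114 270 366 rest pred [281 354]
118 271 366 rest pred [281 354]
122 271 365 rest pred 
126 271 365 rest pred
```

```bash
python3 -m jog '[{"claw":-1,"dx":-0.08,"dy":0,"dz":0.3,"yaw":0},{"claw":-1,"dx":0,"dy":0,"dz":0.6,"yaw":0},{"claw":-1,"dx":0,"dy":0,"dz":0.6,"yaw":0},{"claw":-1,"dx":0,"dy":0,"dz":0.6,"yaw":0},{"claw":-1,"dx":0,"dy":0,"dz":0.6,"yaw":0},{"claw":-1,"dx":0,"dy":0,"dz":0.4,"yaw":0},{"claw":-1,"dx":0,"dy":0,"dz":0.2,"yaw":0},{"claw":-1,"dx":0,"dy":0,"dz":0.1,"yaw":0},{"claw":-1,"dx":0,"dy":0,"dz":0,"yaw":0},{"claw":-1,"dx":0,"dy":0,"dz":0,"yaw":0}]'
```

```text
time_s: 24.23
eef_pos: [0.6216, -0.262, 0.0205]
tcp_rot: [0.773, 0.635, 0.0, 0.0]
force: [-0.0, -0.1, -1.2]
opening: 0.433
grasp_force: 61.5
```

```bash
python3 -m jog '[{"claw":-1,"dx":0.06,"dy":-0.02,"dz":0.02,"yaw":0},{"claw":-1,"dx":0,"dy":0,"dz":0,"yaw":0},{"claw":-1,"dx":0,"dy":0,"dz":0,"yaw":0}]'
python3 -m jog '[{"claw":0.0,"dx":0,"dy":0,"dz":0,"yaw":0},{"claw":0.2,"dx":0,"dy":0,"dz":0,"yaw":0},{"claw":0.5,"dx":0,"dy":0,"dz":0,"yaw":0},{"claw":0.8,"dx":0,"dy":0,"dz":0,"yaw":0},{"claw":1,"dx":0,"dy":0,"dz":-0.1,"yaw":0},{"claw":1,"dx":0,"dy":0,"dz":-0.4,"yaw":0},{"claw":1,"dx":0,"dy":0,"dz":-0.8,"yaw":0},{"claw":1,"dx":0,"dy":0,"dz":-0.8,"yaw":0},{"claw":1,"dx":0,"dy":0,"dz":-0.8,"yaw":0},{"claw":1,"dx":0,"dy":0,"dz":-0.8,"yaw":0},{"claw":1,"dx":0,"dy":0,"dz":0,"yaw":0}]'
python3 - <<'E'
from h import *
to(.639,-.0653,.18,11.4-90)
P=r.camera_params("wrist"); a=r.grab_frame("wrist"); cv2.imwrite("pics/yp.png",a[:,:,::-1])
print(fit(a,P,"yellow",STILE,.012,(.6203,-.2604,np.radians(78.8)),10))
img=r.grab_frame("top"); print(fit(img,r.camera_params("top"),"green",STILE,.006,(.639,-.0653,.2),16))
E
```

```text
time_s: 24.48
eef_pos: [0.621, -0.2593, 0.0196]
tcp_rot: [0.773, 0.635, 0.0, 0.0]
force: [-0.4, -0.2, -1.2]
opening: 0.438
grasp_force: 61.5
time_s: 25.4
eef_pos: [0.6245, -0.2626, 0.1747]
tcp_rot: [0.773, 0.634, 0.003, 0.006]
force: [-0.3, -1.3, 0.9]
opening: 1.003
grasp_force: 0.0
at [ 0.6245 -0.2626  0.1747] yang -11.25 shift [ 4.91 -0.61 -0.15] t 25.4 joints [0.03 0.48]
yaw units 1.497
(array([ 0.6183, -0.2591, 78.7549]), np.float64(0.676))
(array([ 0.6386, -0.0666, 12.2246]), np.float64(0.609))
```

View pics/yp.png

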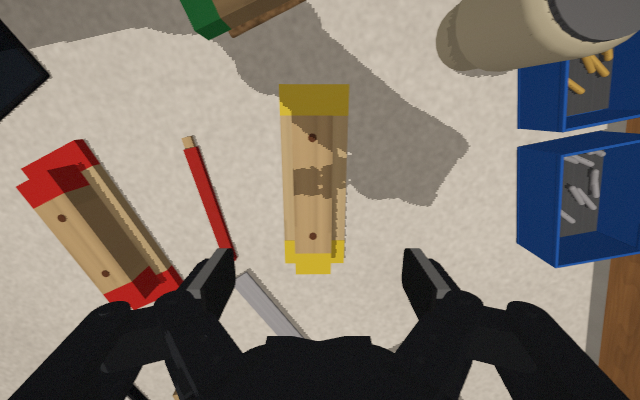

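```bash
python3 - <<'E'
from h import *
P=r.camera_params("wrist")
u=np.array([np.cos(np.radians(78.8)),np.sin(np.radians(78.8))])
a=px2w(P,[(315,273)],.046)[0,:2]; b=px2w(P,[(287,262),(343,262)],.012)[:,:2].mean(0); c=px2w(P,[(280,84.5),(349,84.5)],.012)[:,:2].mean(0)
print("bar near end",a@u,"rest near",b@u,"rest far",c@u, "len",(c-b)@u,"rest centre",(b+c)/2,"margin near",(a-b)@u)
E
python3 -m jog '[{"claw":1,"dx":0.35,"dy":-0.05,"dz":-0.1,"yaw":0},{"claw":1,"dx":0.7,"dy":-0.09,"dz":0,"yaw":0},{"claw":1,"dx":0.7,"dy":-0.09,"dz":0,"yaw":0},{"claw":1,"dx":0.7,"dy":-0.09,"dz":0,"yaw":0},{"claw":1,"dx":0.7,"dy":-0.09,"dz":0,"yaw":0},{"claw":1,"dx":0.7,"dy":-0.09,"dz":0,"yaw":0},{"claw":1,"dx":0.7,"dy":-0.09,"dz":0,"yaw":0},{"claw":1,"dx":0.36,"dy":-0.02,"dz":0,"yaw":0}]'>/dev/null
python3 -m jog '[{"claw":1,"dx":0,"dy":0,"dz":0,"yaw":0.15},{"claw":1,"dx":0,"dy":0,"dz":0,"yaw":0.15},{"claw":1,"dx":0,"dy":0,"dz":0,"yaw":0.15},{"claw":1,"dx":0,"dy":0,"dz":0,"yaw":0.15},{"claw":1,"dx":0,"dy":0,"dz":0,"yaw":0.15},{"claw":1,"dx":0,"dy":0,"dz":0,"yaw":0.15},{"claw":1,"dx":0,"dy":0,"dz":0,"yaw":0.15},{"claw":1,"dx":0,"dy":0,"dz":0,"yaw":0.15},{"claw":1,"dx":0,"dy":0,"dz":0,"yaw":0.15},{"claw":1,"dx":0,"dy":0,"dz":0,"yaw":0.14},{"claw":1,"dx":0,"dy":0,"dz":0,"yaw":0},{"claw":1,"dx":0,"dy":0,"dz":0,"yaw":0}]'
python3 - <<'E'
from h import *
P=r.camera_params("wrist"); img=r.grab_frame("wrist"); cv2.imwrite("pics/g1.png",img[:,:,::-1])
q=fit(img,P,"green",STILE,.006,(.639,-.0655,np.radians(11.7)),16); print(q); to(q[0][0],q[0][1],.011,q[0][2]-90)
E
```

```text
bar near end -0.22359218710219633 rest near -0.2297344751305745 rest far -0.03459168491806741 len 0.19514279021250708 rest centre [ 0.61938764 -0.25737103] margin near 0.006142288028378136
time_s: 27.17
eef_pos: [0.6342, -0.0621, 0.1703]
tcp_rot: [0.995, 0.104, -0.001, 0.0]
force: [0.8, -0.1, -1.2]
opening: 1.002
grasp_force: 0.0
(array([ 0.6387, -0.0658, 11.8282]), np.float64(0.76))
at [ 0.6343 -0.0622  0.1706] yang -78.1 shift [0.09 0.11 3.99] t 27.22 joints [-0.49 -0.72]
yaw units 0.002
```

View pics/g1.png

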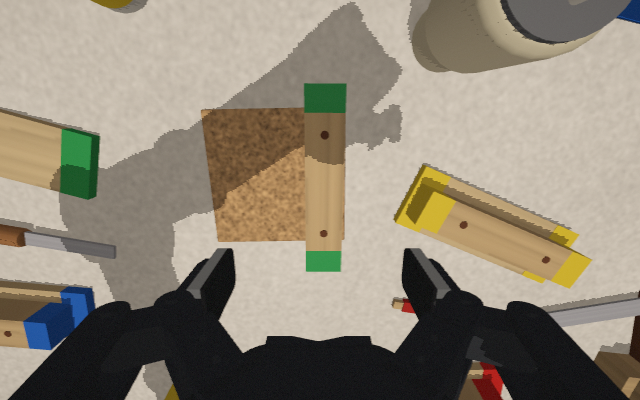

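The yellow stile's end margin on its rest is about 6 mm against an ideal of 5 mm, so it's centred. The green stile is at column 325, about 4 mm off the finger centre. Correcting and gripping.

```bash
python3 -m jog '[{"claw":1,"dx":0.09,"dy":0.11,"dz":0.3,"yaw":0},{"claw":1,"dx":0,"dy":0,"dz":0.7,"yaw":0},{"claw":1,"dx":0,"dy":0,"dz":0.7,"yaw":0},{"claw":1,"dx":0,"dy":0,"dz":0.7,"yaw":0},{"claw":1,"dx":0,"dy":0,"dz":0.7,"yaw":0},{"claw":1,"dx":0,"dy":0,"dz":0.4,"yaw":0},{"claw":1,"dx":0,"dy":0,"dz":0.3,"yaw":0},{"claw":1,"dx":0,"dy":0,"dz":0.15,"yaw":0},{"claw":1,"dx":0,"dy":0,"dz":0,"yaw":0},{"claw":1,"dx":0,"dy":0,"dz":0,"yaw":0}]'
python3 -m jog '[{"claw":0.1,"dx":0,"dy":0,"dz":0,"yaw":0},{"claw":0,"dx":0,"dy":0,"dz":0,"yaw":0},{"claw":-0.2,"dx":0,"dy":0,"dz":0,"yaw":0},{"claw":-1,"dx":0,"dy":0,"dz":0,"yaw":0},{"claw":-1,"dx":0,"dy":0,"dz":0,"yaw":0},{"claw":-1,"dx":0,"dy":0,"dz":0,"yaw":0},{"claw":-1,"dx":0,"dy":0,"dz":0,"yaw":0},{"claw":-1,"dx":0,"dy":0,"dz":0,"yaw":0},{"claw":-1,"dx":0,"dy":0,"dz":0,"yaw":0}]'
python3 -m jog '[{"claw":-1,"dx":0,"dy":0,"dz":-0.2,"yaw":0},{"claw":-1,"dx":0,"dy":0,"dz":-0.4,"yaw":0},{"claw":-1,"dx":0,"dy":0,"dz":-0.6,"yaw":0},{"claw":-1,"dx":0,"dy":0,"dz":-0.6,"yaw":0},{"claw":-1,"dx":0,"dy":0,"dz":-0.6,"yaw":0},{"claw":-1,"dx":0,"dy":0,"dz":-0.6,"yaw":0},{"claw":-1,"dx":0,"dy":0,"dz":-0.4,"yaw":0},{"claw":-1,"dx":0,"dy":0,"dz":-0.2,"yaw":0},{"claw":-1,"dx":0,"dy":0,"dz":0,"yaw":0}]'
python3 -c "
from h import *
to(.6067,.281,.15,86-90)"
```

```text
time_s: 28.05
eef_pos: [0.64, -0.0664, 0.014]
tcp_rot: [0.995, 0.102, 0.001, 0.0]
force: [0.8, 0.5, 1.0]
opening: 0.999
grasp_force: 0.0
time_s: 28.8
eef_pos: [0.6401, -0.0661, 0.0143]
tcp_rot: [0.995, 0.102, 0.001, 0.0]
force: [-0.5, 0.8, 6.1]
opening: 0.431
grasp_force: 62.8
time_s: 29.55
eef_pos: [0.6404, -0.0663, 0.1599]
tcp_rot: [0.995, 0.102, 0.002, 0.0]
force: [1.1, -0.3, -1.3]
opening: 0.432
grasp_force: 62.0
at [ 0.6404 -0.0663  0.1599] yang -78.26 shift [ 0.94 -8.67  0.24] t 29.55 joints [-0.48 -0.7 ]
yaw units -1.65
```

```bash
python3 -m jog '[{"claw":-1,"dx":0,"dy":0,"dz":0,"yaw":-0.1},{"claw":-1,"dx":0,"dy":0,"dz":0,"yaw":-0.15},{"claw":-1,"dx":0,"dy":0,"dz":0,"yaw":-0.15},{"claw":-1,"dx":0,"dy":0,"dz":0,"yaw":-0.15},{"claw":-1,"dx":0,"dy":0,"dz":0,"yaw":-0.15},{"claw":-1,"dx":0,"dy":0,"dz":0,"yaw":-0.15},{"claw":-1,"dx":0,"dy":0,"dz":0,"yaw":-0.15},{"claw":-1,"dx":0,"dy":0,"dz":0,"yaw":-0.15},{"claw":-1,"dx":0,"dy":0,"dz":0,"yaw":-0.15},{"claw":-1,"dx":0,"dy":0,"dz":0,"yaw":-0.15},{"claw":-1,"dx":0,"dy":0,"dz":0,"yaw":-0.15},{"claw":-1,"dx":0,"dy":0,"dz":0,"yaw":-0.05}]'
python3 -c "
from h import *
to(.6067,.281,.155,86-90)"
```

```text
time_s: 30.55
eef_pos: [0.6381, -0.0658, 0.1561]
tcp_rot: [0.73, 0.684, -0.001, -0.001]
force: [-0.7, 0.4, -1.6]
opening: 0.429
grasp_force: 61.9
at [ 0.6381 -0.0658  0.1561] yang -3.75 shift [ 8.6  -1.35  0.04] t 30.55 joints [-0.26  0.31]
yaw units 0.005
```

```bash
python3 -m jog '[{"claw":-1,"dx":0.35,"dy":-0.05,"dz":0,"yaw":0},{"claw":-1,"dx":0.7,"dy":-0.11,"dz":0,"yaw":0},{"claw":-1,"dx":0.7,"dy":-0.11,"dz":0,"yaw":0},{"claw":-1,"dx":0.7,"dy":-0.11,"dz":0,"yaw":0},{"claw":-1,"dx":0.7,"dy":-0.11,"dz":0,"yaw":0},{"claw":-1,"dx":0.7,"dy":-0.11,"dz":0,"yaw":0},{"claw":-1,"dx":0.7,"dy":-0.11,"dz":0,"yaw":0},{"claw":-1,"dx":0.7,"dy":-0.11,"dz":0,"yaw":0},{"claw":-1,"dx":0.7,"dy":-0.11,"dz":0,"yaw":0},{"claw":-1,"dx":0.7,"dy":-0.11,"dz":0,"yaw":0},{"claw":-1,"dx":0.7,"dy":-0.11,"dz":0,"yaw":0},{"claw":-1,"dx":0.7,"dy":-0.11,"dz":0,"yaw":0}]'>/dev/null
python3 -m jog '[{"claw":-1,"dx":0.4,"dy":-0.06,"dz":0,"yaw":0},{"claw":-1,"dx":0.18,"dy":-0.03,"dz":0,"yaw":0.005},{"claw":-1,"dx":0,"dy":0,"dz":0,"yaw":0},{"claw":-1,"dx":0,"dy":0,"dz":0,"yaw":0},{"claw":-1,"dx":0,"dy":0,"dz":0,"yaw":0}]'
python3 -c "
from h import *
to(.6068,.282,.0208,86-90)"
```

```text
time_s: 31.97
eef_pos: [0.61, 0.2791, 0.1574]
tcp_rot: [0.734, 0.679, -0.001, 0.001]
force: [0.7, -0.3, -1.2]
opening: 0.436
grasp_force: 61.9
at [0.61   0.2791 0.1574] yang -4.44 shift [ 0.07 -0.09  3.41] t 31.97 joints [-0.8  -0.21]
yaw units -0.01
```

```bash
python3 -m jog '[{"claw":-1,"dx":0.06,"dy":-0.08,"dz":0.3,"yaw":-0.01},{"claw":-1,"dx":0,"dy":0,"dz":0.6,"yaw":0},{"claw":-1,"dx":0,"dy":0,"dz":0.6,"yaw":0},{"claw":-1,"dx":0,"dy":0,"dz":0.6,"yaw":0},{"claw":-1,"dx":0,"dy":0,"dz":0.6,"yaw":0},{"claw":-1,"dx":0,"dy":0,"dz":0.4,"yaw":0},{"claw":-1,"dx":0,"dy":0,"dz":0.2,"yaw":0},{"claw":-1,"dx":0,"dy":0,"dz":0.1,"yaw":0},{"claw":-1,"dx":0,"dy":0,"dz":0,"yaw":0},{"claw":-1,"dx":0,"dy":0,"dz":0,"yaw":0}]' > /dev/null
python3 -c "
from h import *
to(.6068,.282,.0208,86-90)"
```

```text
at [0.6074 0.284  0.0218] yang -3.86 shift [-0.05 -0.01  0.03] t 32.8 joints [-0.73 -0.13]
yaw units 0.003
```

```bash
python3 -m jog '[{"claw":-1,"dx":-0.05,"dy":-0.01,"dz":0.02,"yaw":0},{"claw":-1,"dx":0,"dy":0,"dz":0,"yaw":0},{"claw":-1,"dx":0,"dy":0,"dz":0,"yaw":0}]'
python3 -m jog '[{"claw":0.0,"dx":0,"dy":0,"dz":0,"yaw":0},{"claw":0.2,"dx":0,"dy":0,"dz":0,"yaw":0},{"claw":0.5,"dx":0,"dy":0,"dz":0,"yaw":0},{"claw":0.8,"dx":0,"dy":0,"dz":0,"yaw":0},{"claw":1,"dx":0,"dy":0,"dz":-0.1,"yaw":0},{"claw":1,"dx":0,"dy":0,"dz":-0.4,"yaw":0},{"claw":1,"dx":0,"dy":0,"dz":-0.8,"yaw":0},{"claw":1,"dx":0,"dy":0,"dz":-0.8,"yaw":0},{"claw":1,"dx":0,"dy":0,"dz":-0.8,"yaw":0},{"claw":1,"dx":0,"dy":0,"dz":-0.8,"yaw":0},{"claw":1,"dx":0,"dy":0,"dz":0,"yaw":0},{"claw":1,"dx":0,"dy":0,"dz":0,"yaw":0}]'
python3 - <<'E'
from h import *
a=r.grab_frame("wrist"); t=r.grab_frame("top")[80:350,100:530]
cv2.imwrite("pics/end.png",np.vstack([a[:, :][60:300],cv2.resize(t,(573,360)) if 0 else cv2.copyMakeBorder(cv2.resize(t,(573,360)),0,0,0,67,0)])[:,:,::-1])
E
```

```text
time_s: 33.05
eef_pos: [0.6063, 0.2826, 0.0209]
tcp_rot: [0.73, 0.683, 0.0, 0.0]
force: [-0.3, -0.5, -1.4]
opening: 0.435
grasp_force: 61.9
time_s: 34.05
eef_pos: [0.6076, 0.2834, 0.1713]
tcp_rot: [0.73, 0.683, 0.003, 0.001]
force: [-0.0, -0.7, -0.2]
opening: 1.006
grasp_force: 0.0
```

View pics/end.png

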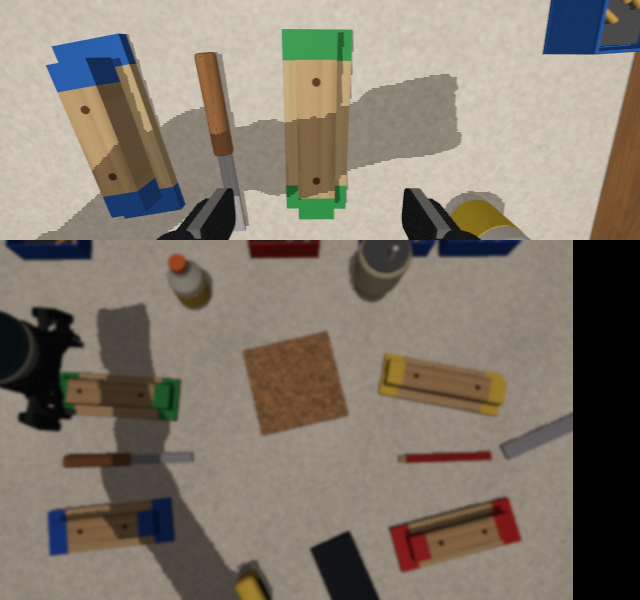

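The final view shows every bar on its own colour, centred once parallax is allowed for. In the top view, red and blue have about 57 mm and 33 mm of paint showing at the two ends, as expected for bars centred on their rests. The tumbler is standing and the gripper is clear, so I'll hand in.

```bash
python3 -c "
from workcell import r
print(r.close_job())"
```

```text
the job is handed in; nothing more can be done
None
```

All four bars lie flat and centred on their matching rests, rails moved before stiles; the tumbler was never touched, and the job was handed in at about 34 s of the 104 s allowed.

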